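# Take the pile off the cellar notebook

### The arm

A 6-joint arm with a two-finger parallel gripper is mounted at the origin on a cart in front of the work surface, level with it; the furniture and walls round the work are solid. World frame = base frame: x ahead of the robot, y to its left, z up, the work surface at z = 0. Lengths are in mm, angles in rad, forces in N, time in s.
With the tool pointing down it reaches from about 200 to 875 mm from the base axis. Payload 3.4 kg.
Tool frame: the origin (TCP) lies between the finger pads; the fingertips stand 22 mm ahead of it and the grasp point (between the pads) lies 3 mm ahead of it; z points along the fingers, y is the line along which they close (so a half turn about z gives the same grasp; the last joint's range is limited). The gripper opens to 94 mm and grips with 3 to 60 N. Pads are 16 mm wide; open, the fingers measure 119 mm over their backs; the gripper's body (75 mm by 177 mm) begins 78 mm behind the grasp point.
Start: joints at [1.085, 0.276, 1.505, -0, 1.361, -0.121], TCP at [205.157, 537.191, 227.493] pointing down, gripper open.
Joint ranges: [-2.89, 2.89], [-0.75, 2.08], [0.22, 2.7], [-1.18, 4.32], [0.11, 2.71], [-2.7, 2.7]. Speed limits (rad/s): [2.57, 2.57, 3.14, 3.14, 3.14, 3.14].

### API

Orientations are given as a unit quaternion [w, x, y, z].
In Python, from rig import manip gives the robot as it stands.
- The arm moves only by the shell command python3 -m handwheel 'ROWS' [OPENING] [FORCE]. ROWS is JSON, a list of rows, each a list of 4 numbers: the shift along the tool's x, y, z in units of 40 mm (1.0 is 40 mm), then the turn about the tool's z in units of 6 degrees (1.0 is 6 degrees). In form: [[dx, dy, dz, turn], ...]. A call has 1 to 20 rows; each row is the pose to reach, as a shift and turn from the pose commanded when the call began, along the tool's axes at that moment; what a row does not reach only later rows make up. A row lasts 1/12 s, in which the tool goes at most 41.7 mm and 7.16 degrees, less where a joint would pass 70% of its speed; a pose out of reach is approached as far as the arm can. A call with a gripper value outside its range is refused whole. OPENING is the finger opening in mm, from 0 to 94, set as the call begins (- or left out, the last holds). The fingers move at their own pace and stop on an object; FORCE is the grip in N (left out, the last holds). Time passes only in rows, so rows that repeat a pose let the fingers close. It gives the time, the measured TCP pose, the force, the opening and the grip force at its end, in the units of the state.
- manip.read_state(): the state, without advancing time (a new reading comes with each control period).
- manip.read_camera(name): name is "scene" or "top" or "wrist"; returns (picture, depth): 400x640x3 uint8, red, green, blue; 400x640 float32, mm along the optical axis (not along the pixel's ray), 0 where there is no reading.
- manip.calibration(name): a dict with "K" (3x3 intrinsics, pixels), "distortion" ([k1, k2, p1, p2, k3] as OpenCV has them; the pictures are not rectified), "eye" and "rotation" of the camera in the world. Camera axes: x right, y down, z forward; pixel columns grow to the right and rows downward; lengths in mm; the calibration is good to about 2 mm. A picture is of the moment at which its call begins: read the wrist's pose just before it. calibration takes no time and is no camera call; for the wrist camera it gives the pose at the moment of the call.
- manip.hand_in(): hands the job in; it is judged then, once.
The state is a dict: "clock": time; "joints": joint angles; "qd": joint speeds; "effort": joint torques, N m; "tcp_pos": TCP position; "ee_rot": TCP orientation; "contact_force": force on the tool from outside, world axes, zero at the start; "torque": the same for the moment, N m; "finger_gap": opening from 0.0 (shut) to 1.0 (fully open); "grip_force": force on a finger pad.
Only numpy, scipy, OpenCV 4.12 (cv2) and the standard library are available. Lean on these libraries where they do the work, as an engineer would, in place of code of your own. Each camera call takes 0.05 s, during which the arm holds its last target. There are 200 camera calls.

### The job

Take apart the pile on the cellar notebook from the top down, one thing at a time, setting each straight in its own place and letting go of it before touching the next: the champagne cork upright, head up, in the small oak cup, then the matchbox flat on the floor of the rectangular tray, then the foil cutter ring down over the brass peg onto its foot, and last the tin, lid up, flat in the wide round coaster.

Things in the scene. Friction and masses are not known exactly. Their poses are not given: they have to be found in the camera images.
- notebook: Dark red-brown cellar notebook, 135 x 90 x 13 mm, lying flat and fixed to the table; the pile stands on it. Origin: centre of its underside; x along its 135 mm length, z up.
- tin: Round blue tin with a fixed lid, 66 mm across, 28 mm high: the bottom thing of the pile, standing on the notebook. Origin: centre of its underside, z up.
- foil_cutter: Black plastic ring (foil cutter), 47 mm outside, 26 mm hole, 14 mm high: lies flat on the tin, under the matchbox. Origin: centre of its underside, z up.
- matches: Closed matchbox (its tray does not move), 36 mm along x, 53 mm along y, 15 mm high: lies flat on the foil cutter. Origin: centre, 1 mm above its underside; z up.
- champagne_cork: Mushroom-shaped champagne cork, 47 mm high, 35 mm across its head, narrower at the foot: stands head up on top of the pile. Origin: centre of its foot, z up through the head.
- cork_cup: Small oak cup, fixed to the table: a round well 58 mm across outside, 44 mm inside, 20 mm high with its floor at 6 mm; the cork's place. Origin: centre of its underside, z up.
- match_tray: Shallow rectangular oak tray, fixed, 64 mm along x and 81 mm along y outside, 52 x 69 mm inside, rim 10 mm high, floor at 6 mm; the matchbox's place, its long side along the tray's long side (either way round). Origin: centre of its underside, z up.
- peg_stand: Round oak foot, 80 mm across and 8 mm thick, fixed, with an upright brass peg 10 mm thick in its middle whose top is 38 mm above the table; the foil cutter's place. Origin: centre of its underside, z up along the peg.
- coaster: Wide round oak coaster with a cork floor, fixed, 94 mm across outside, 82 mm inside, rim 11 mm high, floor at 6 mm; the tin's place. Origin: centre of its underside, z up.
Mind the look-alikes: they are no part of the job. What is shaped like the peg_stand but pink is not meant.

How it is judged:
By the outcome, as a careful person would: the job done as asked, in the order asked, and still so for the second after the job is handed in, with the robot touching nothing.
It also fails if it takes over 118 s, if anything falls off the work surface, if the arm or the gripper's body presses on something with over 40 N, if the wrist force passes 120 N, or if a joint passes its speed limit or range.

## Working session

There is one attempt and no reset: what is moved stays moved. The work goes in short steps, Python scripts to look and compute and a shell command to move; the robot and the scene stay as the last step left them, time stands still between calls to the robot, and variables do not carry over. Pictures are saved under pics/ and viewed, at most 14 in all, crops included, and the job is handed in when it is done.

```bash
mkdir -p pics
cat > h.py <<'E'
import numpy as np, cv2
from rig import manip
def grab(n,save=None):
    c=manip.calibration(n); p,d=manip.read_camera(n)
    if save: cv2.imwrite(f'pics/{save}.png',p[:,:,::-1])
    return c,p,d
def ray(c,px):
    K=np.array(c['K'],float); D=np.array(c['distortion'],float)
    u=cv2.undistortPoints(np.array(px,float).reshape(-1,1,2),K,D).reshape(-1,2)
    r=np.c_[u,np.ones(len(u))]@np.array(c['rotation'],float).T
    return np.array(c['eye'],float),r
def onplane(c,px,z):
    e,r=ray(c,px); return e+r*((z-e[2])/r[:,2])[:,None]
def bydepth(c,px,d):
    e,r=ray(c,px); px=np.array(px,int).reshape(-1,2)
    return e+r*d[px[:,1],px[:,0]][:,None]
E
python3 - <<'E'
from h import *
s=manip.read_state(); print({k:np.round(v,3) for k,v in s.items()})
for n in('top','scene'):
    c,p,d=grab(n,n+'0'); np.savez(f'{n}0.npz',p=p,d=d); print(n,np.round(c['eye'],1),np.round(c['rotation'],3).tolist(),np.round(c['K'],0).tolist())
E
```

```text
{'clock': np.float64(0.0), 'joints': array([ 1.085,  0.277,  1.506, -0.   ,  1.361, -0.121]), 'qd': array([ 0.001, -0.   , -0.001, -0.   , -0.001,  0.001]), 'effort': array([-2.0000e-03, -4.0458e+01, -2.3723e+01,  7.0000e-02,  3.5000e-02,
       -0.0000e+00]), 'tcp_pos': array([204.905, 536.694, 226.622]), 'ee_rot': array([-0.   ,  0.181,  0.983, -0.001]), 'contact_force': array([-0.726,  0.095, -0.378]), 'torque': array([-0.035,  0.009,  0.01 ]), 'grip_force': np.float64(0.0), 'finger_gap': np.float64(0.999)}
top [ -55.8 -250.  1316.5] [-0.219, 0.811, -0.524, 0.143] [[471.0, 0.0, 323.0], [0.0, 471.0, 195.0], [0.0, 0.0, 1.0]]
scene [ -22.1 -301.5  656.4] [-0.361, 0.782, -0.457, 0.223] [[381.0, 0.0, 318.0], [0.0, 381.0, 197.0], [0.0, 0.0, 1.0]]
```

View pics/top0.png

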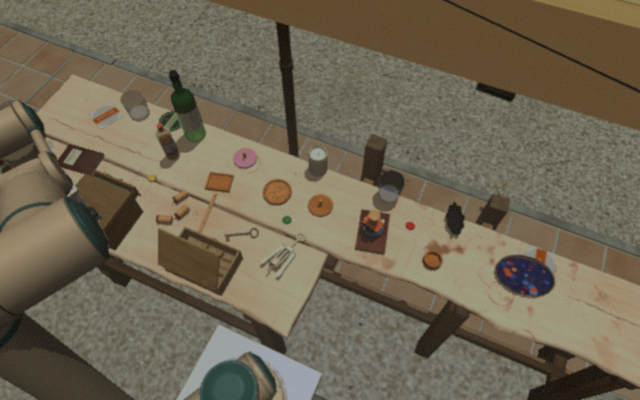

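View pics/scene0.png

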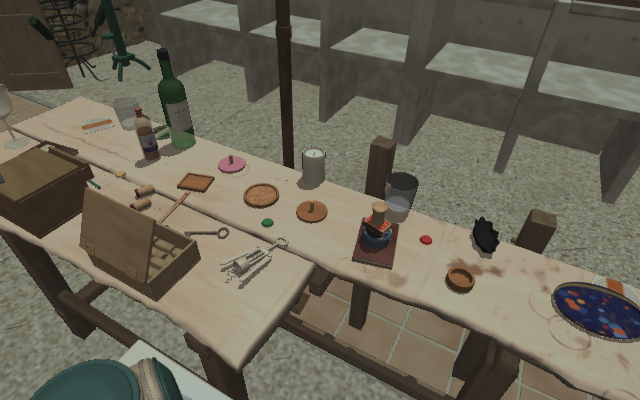

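Top view: the pile on the dark notebook is at (373,225), the oak cup at (432,261), the oak peg stand at (320,205), the coaster at (277,191) and the tray at (219,182).
Look-alikes, by pixel in the scene view:
- **Peg stand:** pink at (232,164), oak at (312,211). I choose the oak one.
- **Cork:** loose corks at (145,190) and (140,203), champagne cork on the pile at (379,212). I choose the one on the pile.
- **Cup:** only the oak cup at (460,279).
- **Coaster:** (262,195), as against the patterned plate at (600,310).

```bash
sed -i "s/@np.array(c\['rotation'\],float).T/@R(c['rotation']).as_matrix().T/; s/^from rig.*/from rig import manip\nfrom scipy.spatial.transform import Rotation as Ro\ndef R(q): return Ro.from_quat(np.array(q,float),scalar_first=True)/" h.py
python3 - <<'E'
from h import *
for n,L in (('top',dict(cork=(376,216),nb=(373,244),cup=(432,261),peg=(320,205),coast=(277,191),tray=(219,182),pink=(245,158),glass=(392,180),candle=(317,155),tbl=(400,240))),('scene',dict(cork=(379,206),cup=(460,280),peg=(312,212),coast=(262,195),tray=(196,183)))):
    c=manip.calibration(n); d=np.load(n+'0.npz')['d']
    for k,px in L.items(): print(n,k,np.round(bydepth(c,[px],d)[0],0))
c=manip.calibration('wrist');s=manip.read_state();r=R(s['ee_rot'])
print('cam in tool',np.round(r.inv().apply(np.array(c['eye'])-s['tcp_pos']),1),np.round((r.inv()*R(c['rotation'])).as_matrix(),2).tolist(),'tool x,y',np.round(r.as_matrix(),3).tolist())
t=cv2.imread('pics/top0.png')[130:280,200:460]; cv2.imwrite('pics/crop0.png',cv2.resize(t,None,fx=3,fy=3,interpolation=cv2.INTER_CUBIC))
E
```

```text
top cork [ 582. -132.  122.]
top nb [ 548. -147.   12.]
top cup [ 572. -327.    3.]
top peg [606.  56.   9.]
top coast [597. 205.   7.]
top tray [549. 393.   8.]
top pink [667. 361.   9.]
top glass [ 767. -124.   43.]
top candle [735. 125.  76.]
top tbl [ 600. -216.    0.]
scene cork [ 584. -126.  120.]
scene cup [ 577. -329.    5.]
scene peg [603.  49.   9.]
scene coast [594. 197.   9.]
scene tray [549. 387.   5.]
cam in tool [  67.1   -0.5 -157.5] [[0.0, -0.97, -0.23], [1.0, 0.0, 0.0], [-0.0, -0.23, 0.97]] tool x,y [[-0.934, 0.357, -0.001], [0.357, 0.934, -0.001], [0.0, -0.002, -1.0]]
```

View pics/crop0.png

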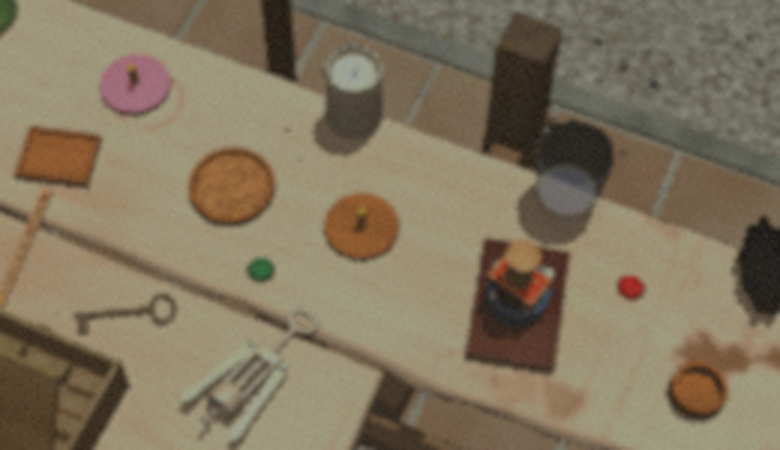

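The crop confirms it: the oak peg stand is at (362,226) and the pink look-alike at (135,82). The pile, with cork, orange matchbox and blue tin, is on the notebook at (520,290). I'll fly over the places with the wrist camera.

```bash
python3 -m handwheel '[[-0.5,-0.1,-0.3,0],[-1.5,-0.3,-0.6,0],[-10.6,-2.3,-1.3,0],[-10.6,-2.3,-1.3,0],[-10.6,-2.3,-1.3,0],[-10.6,-2.3,-1.3,0],[-10.6,-2.3,-1.3,0],[-10.6,-2.3,-1.3,0],[-10.6,-2.3,-1.3,0],[-10.6,-2.3,-1.3,0],[-10.6,-2.3,-1.3,0],[-10.6,-2.3,-1.3,0],[-10.6,-2.3,-1.3,0],[-10.6,-2.3,-1.3,0],[-10.6,-2.3,-1.3,0],[-10.6,-2.3,-1.3,0]]' 94
python3 - <<'E'
from h import *
c,p,d=grab('wrist','w1'); np.savez('w1.npz',p=p,d=d,**{k:np.array(v) for k,v in c.items()}); print(np.round(manip.read_state()['tcp_pos']),np.array(c['K']).round().tolist())
E
```

```text
clock: 1.43
tcp_pos: [567.0, 301.0, 279.6]
ee_rot: [-0.0, 0.18, 0.984, 0.0]
contact_force: [0.0, 1.0, 0.2]
finger_gap: 0.999
grip_force: 0.0
[567. 301. 280.] [[303.0, 0.0, 321.0], [0.0, 303.0, 204.0], [0.0, 0.0, 1.0]]
```

View pics/w1.png

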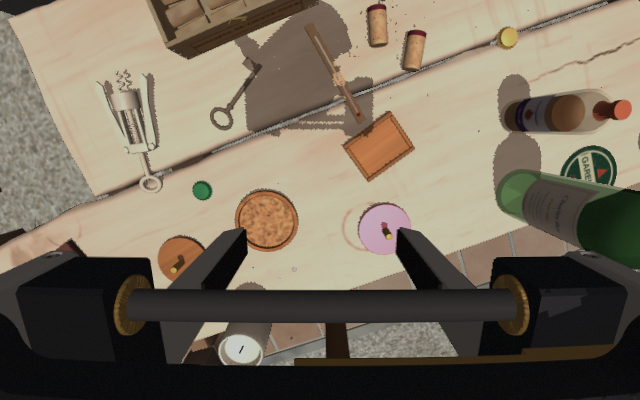

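The wrist view shows the tray at (379,146), the coaster at (266,220), the oak peg stand at (180,260) and the pink one at (385,228). Next I go above the pile.

```bash
python3 -m handwheel '[[-0.4,-0.9,0,0],[-4.4,-9.3,0,0],[-4.4,-9.3,0,0],[-4.4,-9.3,0,0],[-4.4,-9.3,0,0],[-4.4,-9.3,0,0],[-4.4,-9.3,0,0],[-4.4,-9.3,0,0],[-4.4,-9.3,0,0],[-4.4,-9.3,0,0],[-4.4,-9.3,0,0],[-4.4,-9.3,0,0],[-4.4,-9.3,0,0],[-4.4,-9.3,0,0],[-4.4,-9.3,0,0]]'
python3 - <<'E'
from h import *
c,p,d=grab('wrist','w2'); np.savez('w2.npz',p=p,d=d,**{k:np.array(v) for k,v in c.items()}); print(np.round(manip.read_state()['tcp_pos']))
E
```

```text
clock: 2.73
tcp_pos: [600.1, -108.4, 279.7]
ee_rot: [0.0, 0.18, 0.984, 0.0]
contact_force: [0.6, 0.6, -0.5]
finger_gap: 1.003
grip_force: 0.0
[ 600. -109.  280.]
```

View pics/w2.png

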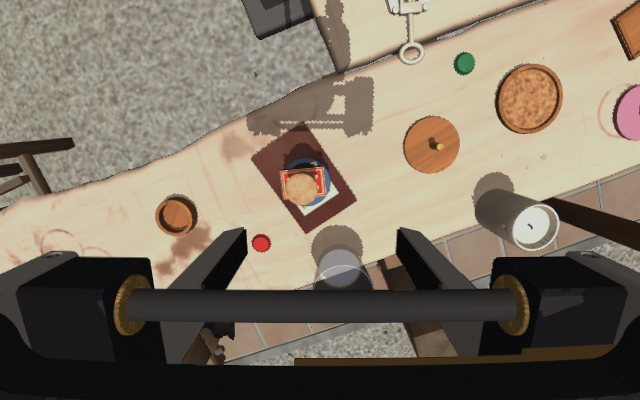

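The cup is at (176,215), the pile at (303,186), the oak peg stand at (432,145) with its peg tip at (436,146), the coaster at (530,98), and the red cap at (261,243) is no part of the job. Now I measure.

```bash
cat >> h.py <<'E'
def load(f): 
    z=np.load(f+'.npz'); return {k:z[k] for k in('K','distortion','eye','rotation')},z['p'],z['d']
def mask(p,roi,lo,hi):
    h=cv2.cvtColor(p,cv2.COLOR_RGB2HSV); m=cv2.inRange(h,np.array(lo),np.array(hi)); k=np.zeros_like(m); x0,y0,x1,y1=roi; k[y0:y1,x0:x1]=m[y0:y1,x0:x1]
    k=cv2.morphologyEx(k,cv2.MORPH_CLOSE,np.ones((3,3)))
    cs=cv2.findContours(k,cv2.RETR_EXTERNAL,cv2.CHAIN_APPROX_NONE)[0]
    return max(cs,key=cv2.contourArea).reshape(-1,2)
def circ(P):
    A=np.c_[2*P[:,:2],np.ones(len(P))]; s=np.linalg.lstsq(A,(P[:,:2]**2).sum(1),rcond=None)[0]
    return np.round([s[0],s[1],2*np.sqrt(s[2]+s[0]**2+s[1]**2)],1)
def rect(P):
    (x,y),(w,h),a=cv2.minAreaRect(P[:,:2].astype(np.float32))
    if w<h: a+=90;w,h=h,w
    return np.round([x,y,w,h,(a+90)%180-90],1)   # angle of LONG side
E
python3 - <<'E'
from h import *
c,p,d=load('w2')
for nm,x,y in(('cupwall',176,200),('cupfl',176,216),('peg',420,150),('coast',530,98),('cork',300,190),('match',318,178),('match2',287,178),('tin',303,165),('nb',270,165),('table',350,120),('white',330,205)):
    print(nm,cv2.cvtColor(p[y:y+1,x:x+1],cv2.COLOR_RGB2HSV)[0,0],np.round(bydepth(c,[(x,y)],d)[0],0))
oak=((5,110,40),(20,255,255))
print('cup',circ(onplane(c,mask(p,(145,185,210,245),*oak),20)))
print('peg',circ(onplane(c,mask(p,(395,110,470,180),*oak),8)), 'tip',onplane(c,[(436,146)],38))
print('coaster',circ(onplane(c,mask(p,(485,55,575,140),*oak),11)))
m=mask(p,(240,115,365,240),(0,60,20),(180,255,140));print('nb',rect(onplane(c,m,13)))
c1,p1,d1=load('w1')
print('tray',rect(onplane(c1,mask(p1,(335,100,420,185),*oak),10)),'coaster1',circ(onplane(c1,mask(p1,(225,180,305,255),*oak),11)))
q=p[120:240,235:365]; cv2.imwrite('pics/pile.png',cv2.resize(q,None,fx=5,fy=5,interpolation=cv2.INTER_CUBIC)[:,:,::-1])
E
```

```text
cupwall [ 12 155 107] [ 552. -312.   20.]
cupfl [ 12 153 173] [ 575. -331.    6.]
peg [ 12 154 177] [610.  37.   7.]
coast [ 13 139 195] [595. 204.   7.]
cork [ 18 102 211] [ 586. -128.  119.]
match [  3 196 207] [ 588. -108.   71.]
match2 [ 12 134 209] [ 574. -143.   72.]
tin [ 0 22 23] [ 568. -121.   57.]
nb [  7 125 108] [ 555. -168.   13.]
table [ 15  64 132] [537. -41.  -0.]
white [  4 130  92] [ 639. -109.   13.]
cup [ 581.  -322.6   64.5]
peg [608.8  53.7  77.7] tip [[607.18192826  49.4734796   38.        ]]
coaster [595.4 199.8  93.7]
nb [ 586.9 -128.9  168.   164.8  -20.8]
tray [551.8 392.1  80.4  63.6 -74. ] coaster1 [595.6 204.4  90. ]
```

View pics/pile.png

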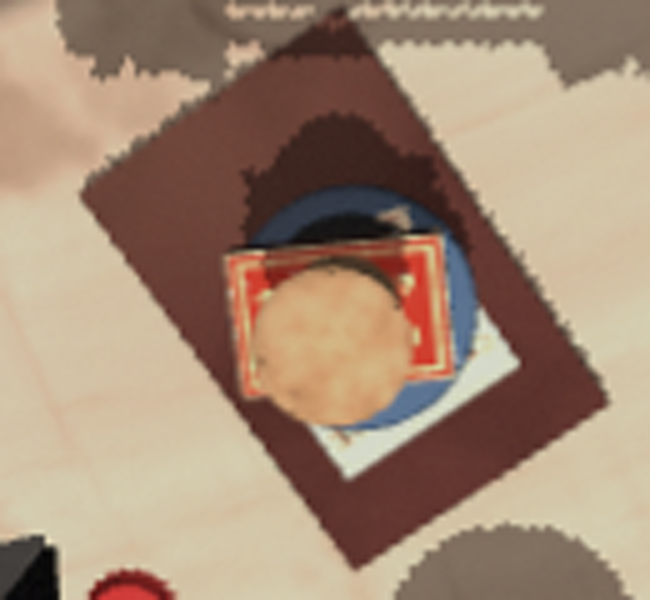

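The crop shows the cork head at crop (333,345) with a radius of about 80. The matchbox corners are at crop (225,252), (443,235), (455,380) and (245,398), so its long side lies almost along the tool y axis. Now I'll work out the cork centre and a better cup position.

```bash
cat >> h.py <<'E'
def go(xyz,yaw=None):
    # units of a move from the present measured pose to world TCP xyz; yaw = wanted world angle (deg) of tool y, mod 180
    s=manip.read_state(); r=R(s['ee_rot']); v=r.inv().apply(np.array(xyz)-s['tcp_pos'])/40
    M=r.as_matrix(); now=np.degrees(np.arctan2(M[1,1],M[0,1])); t=0 if yaw is None else -((yaw-now+90)%180-90)/6
    print('tcp',np.round(s['tcp_pos'],1),'yaw',round(now,1),'j6',round(float(s['joints'][5]),2),'->',np.round(v,2),'turn',round(t,2))
E
python3 - <<'E'
from h import *
c,p,d=load('w2')
P=bydepth(c,np.stack(np.meshgrid(np.arange(640),np.arange(260)),-1).reshape(-1,2),d).reshape(260,640,3)
Z=P[:,:,2]
k=P[(Z>100)&(Z<125)&(np.abs(P[:,:,0]-585)<45)&(np.abs(P[:,:,1]+128)<45)]
print('cork',len(k),k.mean(0),np.percentile(k,[5,95],0).round(0).tolist(),'mec',cv2.minEnclosingCircle(k[:,:2].astype(np.float32)))
m=mask(p,(270,155,340,215),(10,60,170),(25,125,255)); print('corkmask',circ(onplane(c,m,108)))
k=P[(Z>16)&(Z<24)&(np.abs(P[:,:,0]-578)<45)&(np.abs(P[:,:,1]+325)<45)]
print('cup rim',len(k),circ(k),cv2.minEnclosingCircle(k[:,:2].astype(np.float32)))
cr=np.array([[225,252],[443,235],[455,380],[245,398]])/5+[235,120]
print('match',onplane(c,cr,70).round(1).tolist(), rect(onplane(c,cr,70)))
t=mask(p,(270,150,340,215),(100,90,30),(130,255,255)); print('tin',circ(onplane(c,cv2.convexHull(t).reshape(-1,2),41)))
go(onplane(c,[(301.6,189)],112)[0]*[1,1,0]+[0,0,115])
E
```

```text
cork 810 [ 585.57357491 -126.1650336   119.16188965] [[572.0, -140.0, 118.0], [599.0, -112.0, 120.0]] mec ((585.9264526367188, -126.34178924560547), 17.394859313964844)
corkmask [ 588.3 -126.5   37.6]
cup rim 489 [ 574.5 -327.7   50.3] ((574.6677856445312, -328.55987548828125), 28.449722290039062)
match [[562.8, -148.0, 70.0], [577.7, -96.9, 70.0], [612.4, -106.8, 70.0], [598.2, -157.3, 70.0]] [ 587.7 -127.4   53.2   36.6   74.1]
tin [ 593.9 -109.3   30.2]
tcp [ 600.1 -108.5  279.7] yaw 69.2 j6 -1.5 -> [ 0.15 -0.54  4.12] turn 0
```

Depth and ray casts agree:
- **Cork:** (586,-126.3), diameter 34.8.
- **Cup:** (574.6,-328), diameter 57.
- **Matchbox:** 53.2 x 36.6 at 74°.

I'll grasp the cork.

```bash
python3 -m handwheel '[[0.1,-0.3,0.5,0],[0.17,-0.54,1.5,0],[0.17,-0.54,2.4,0],[0.17,-0.54,3.2,0],[0.17,-0.54,3.7,0],[0.17,-0.54,4.0,0],[0.17,-0.54,4.18,0],[0.17,-0.54,4.18,0],[0.17,-0.54,4.18,0]]' 94 8
python3 -m handwheel '[[0,0,0,0],[0,0,0,0],[0,0,0,0],[0,0,0,0],[0,0,0,0],[0,0,0,0],[0,0,0,0],[0,0,0,0],[0,0,0,0],[0,0,0,0]]' 0 8
```

```text
clock: 3.53
tcp_pos: [586.6, -127.6, 112.7]
ee_rot: [0.0, 0.181, 0.984, -0.0]
contact_force: [0.2, -0.1, 0.2]
finger_gap: 1.001
grip_force: 0.0
clock: 4.37
tcp_pos: [586.1, -128.1, 112.2]
ee_rot: [-0.0, 0.181, 0.983, 0.0]
contact_force: [-0.8, 0.6, -0.4]
finger_gap: 0.359
grip_force: 8.0
```

The cork is gripped at 33.7 mm. I lift it and carry it to the cup.

```bash
python3 -m handwheel '[[0,0,-0.3,0],[0,0,-0.9,0],[0,0,-1.5,0],[-0.3,-0.9,-1.5,0],[-0.6,-1.8,-1.5,0],[-0.9,-2.8,-1.5,0],[-1.2,-3.7,-1.5,0],[-1.4,-4.4,-1.5,0],[-1.5,-4.77,-1.5,0],[-1.52,-4.77,-1.5,0],[-1.52,-4.77,-1.5,0],[-1.52,-4.77,-1.5,0]]' 0 8
cat >> h.py <<'E'
def cloud(c,d,rows=400):
    return bydepth(c,np.stack(np.meshgrid(np.arange(640),np.arange(rows)),-1).reshape(-1,2),d).reshape(rows,640,3)
def sel(P,cx,cy,r,z0,z1):
    return P[(P[:,:,2]>z0)&(P[:,:,2]<z1)&(np.hypot(P[:,:,0]-cx,P[:,:,1]-cy)<r)]
def mec(k): (x,y),r=cv2.minEnclosingCircle(k[:,:2].astype(np.float32)); return np.round([x,y,2*r],1)
E
python3 - <<'E'
from h import *
c,p,d=grab('wrist','w3'); np.savez('w3.npz',p=p,d=d,**{k:np.array(v) for k,v in c.items()})
P=cloud(c,d); k=sel(P,575,-328,36,15,25); print('rim',len(k),k.mean(0),mec(k),circ(k)); k=sel(P,575,-328,36,3,9); print('floor',len(k),k.mean(0))
h=cv2.cvtColor(p,cv2.COLOR_RGB2HSV); 
print(np.round(manip.read_state()['tcp_pos'],1)); go([574.6,-328,47.5])
c,p,d=grab('scene'); P=cloud(c,d); k=sel(P,575,-328,40,15,26);print('scene rim',len(k),mec(k),circ(k)); k=sel(P,575,-328,60,110,200);print('heldcork?',len(k))
E
```

```text
clock: 5.37
tcp_pos: [574.9, -326.0, 172.1]
ee_rot: [-0.0, 0.181, 0.983, 0.001]
contact_force: [-0.8, -0.2, -0.0]
finger_gap: 0.359
grip_force: 8.0
rim 713 [ 568.04178242 -326.58096316   19.68068208] [ 574.2 -328.3   55.9] [ 573.8 -328.2   49.8]
floor 1245 [ 574.00474915 -328.41470964    6.22057633]
[ 575.  -325.8  172.2]
tcp [ 575.  -325.8  172.2] yaw 69.2 j6 -1.83 -> [-0.01 -0.06  3.12] turn 0
scene rim 220 [ 575.  -328.1   58.4] [ 574.  -328.3   50.4]
heldcork? 813
```

View pics/w3.png

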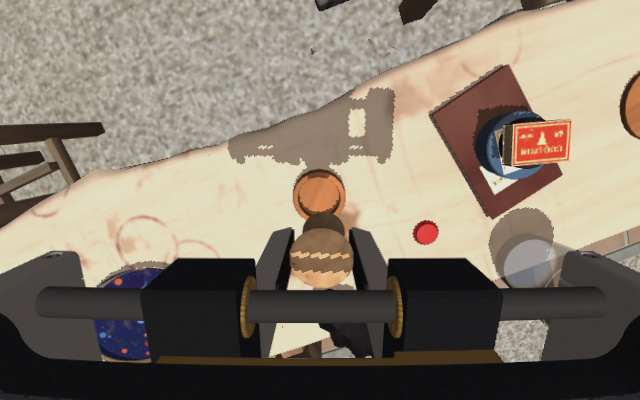

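The wrist image shows the cork held upright at (322,255) above the cup at (319,193). The cup centre is (574.3,-328.3) in two views. I lower the cork in and release it.

```bash
python3 -m handwheel '[[0,-0.06,0.6,0],[0,-0.06,1.4,0],[0,-0.06,2.1,0],[0,-0.06,2.6,0],[0,-0.06,2.8,0],[0,-0.06,2.9,0],[0,-0.06,3.0,0],[0,-0.06,3.05,0],[0,-0.06,3.09,0],[0,-0.06,3.09,0],[0,-0.06,3.09,0]]' 0 8
python3 -m handwheel '[[0,0,0,0],[0,0,0,0],[0,0,0,0],[0,0,0,0],[0,0,0,0],[0,0,0,0]]' 70 8
python3 -m handwheel '[[0,0,-0.2,0],[0,0,-0.6,0],[0,0,-1.4,0],[0,0,-2.2,0],[0,0,-3.2,0],[0,0,-4.2,0],[0,0,-4.7,0],[0,0,-4.7,0],[0,0,-4.7,0]]' 94
python3 - <<'E'
from h import *
c,p,d=grab('wrist','w4'); np.savez('w4.npz',p=p,d=d,**{k:np.array(v) for k,v in c.items()})
P=cloud(c,d); k=sel(P,575,-328,36,30,70); print('cork',len(k),mec(k),np.percentile(k[:,2],[5,50,95]))
k=sel(P,588,-127,50,66,78);print('match',k.mean(0),rect(k))
go([588,-127,300],74)
E
```

```text
clock: 6.38
tcp_pos: [574.4, -330.6, 49.6]
ee_rot: [0.001, 0.181, 0.983, -0.0]
contact_force: [-0.6, -0.4, -0.3]
finger_gap: 0.359
grip_force: 8.0
clock: 6.88
tcp_pos: [574.0, -330.3, 48.7]
ee_rot: [0.0, 0.181, 0.983, 0.0]
contact_force: [0.5, -0.4, -0.1]
finger_gap: 0.733
grip_force: 0.0
clock: 7.63
tcp_pos: [574.4, -330.6, 238.8]
ee_rot: [0.002, 0.181, 0.983, -0.001]
contact_force: [-0.5, 0.2, -0.3]
finger_gap: 0.999
grip_force: 0.0
cork 697 [ 574.4 -328.9   35. ] [51.65940877 52.99739638 54.24016682]
match [ 585.78300714 -128.93876732   71.93776264] [ 586.2 -128.    55.4   36.1   75.6]
tcp [ 573.6 -330.   236.7] yaw 69.1 j6 -1.83 -> [ 1.47  4.87 -1.58] turn -0.82
```

The cork stands in the cup with its top at z 53, which is 6 + 47, and it's centred. Back to the pile for the matchbox.

```bash
python3 -m handwheel '[[0.1,0.4,0,0],[0.4,1.3,0,-0.4],[0.7,2.3,0,-0.8],[1.0,3.3,0,-0.8],[1.3,4.2,0,-0.8],[1.47,4.87,0,-0.8],[1.47,4.87,0,-0.8],[1.47,4.87,0,-0.8],[1.47,4.87,0,-0.8]]' 94
python3 - <<'E'
from h import *
c,p,d=grab('wrist','w5'); np.savez('w5.npz',p=p,d=d,**{k:np.array(v) for k,v in c.items()})
P=cloud(c,d); k=sel(P,588,-127,50,66,78);print('match',len(k),k.mean(0),rect(k))
k=sel(P,588,-127,50,38,48);print('tin',len(k),k.mean(0),mec(k),circ(k))
k=sel(P,588,-127,50,52,62);print('cutter',len(k),k.mean(0),mec(k))
go([587,-127.5,77],74.5)
E
```

```text
clock: 8.43
tcp_pos: [587.9, -126.9, 235.4]
ee_rot: [-0.001, 0.14, 0.99, -0.0]
contact_force: [-0.1, -0.2, 0.7]
finger_gap: 0.996
grip_force: 0.0
match 1634 [ 586.17613994 -126.85400062   71.84155022] [ 586.6 -127.4   52.9   36.3   74.7]
tin 585 [ 588.34731231 -124.53874068   40.81915878] [ 590.9 -127.3   65.9] [ 590.7 -127.    59.3]
cutter 125 [ 575.91379494 -121.47230518   56.51369801] [ 588.5 -121.    52.9]
tcp [ 588.  -127.6  235.6] yaw 73.9 j6 -1.62 -> [ 0.02 -0.    3.96] turn -0.1
```

View pics/w5.png

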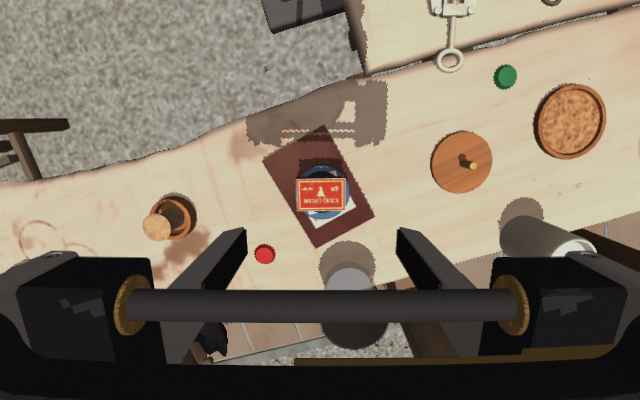

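The view shows the matchbox at (321,194), square to the fingers, and the cork in the cup. The box measures (586.6,-127.4) at 74.7°. I grasp it across its 53 mm, with the tips above the cutter.

```bash
python3 -m handwheel '[[0.03,0,0.5,-0.1],[0.03,0,1.4,-0.1],[0.03,0,2.3,-0.1],[0.03,0,3.0,-0.1],[0.03,0,3.4,-0.1],[0.03,0,3.6,-0.1],[0.03,0,3.75,-0.1],[0.03,0,3.79,-0.1],[0.03,0,3.79,-0.1],[0.03,0,3.79,-0.1]]' 94 10
python3 -m handwheel '[[0,0,0,0],[0,0,0,0],[0,0,0,0],[0,0,0,0],[0,0,0,0],[0,0,0,0],[0,0,0,0],[0,0,0,0],[0,0,0,0]]' 0 10
python3 -m handwheel '[[0,0,-0.1,0],[0,0,-0.3,0],[0,0,-0.8,0],[0,0,-1.6,0],[0,0,-2.4,0],[0,0,-2.5,0],[0,0,-2.5,0]]' 0 10
python3 - <<'E'
from h import *
c1,p1,d1=load('w1'); P=cloud(c1,d1)
k=sel(P,551,392,55,4,14); print('tray',len(k),rect(k)); k=sel(P,595,204,50,3,14); print('coaster',mec(k))
go([551.8,392.1,180],106)
E
```

```text
clock: 9.32
tcp_pos: [588.2, -127.5, 86.2]
ee_rot: [0.001, 0.135, 0.991, -0.0]
contact_force: [-0.6, 0.1, 0.1]
finger_gap: 1.0
grip_force: 0.0
clock: 10.07
tcp_pos: [587.4, -126.9, 85.1]
ee_rot: [-0.0, 0.135, 0.991, 0.0]
contact_force: [-0.3, -0.4, 1.1]
finger_gap: 0.56
grip_force: 10.0
clock: 10.65
tcp_pos: [589.0, -127.5, 188.3]
ee_rot: [0.003, 0.135, 0.991, -0.001]
contact_force: [-0.0, -0.4, -0.2]
finger_gap: 0.56
grip_force: 10.0
tray 2688 [540.6 389.   87.9  79.9  16.4]
coaster [596.3 202.7  94.2]
tcp [ 589.  -127.5  188.3] yaw 74.5 j6 -1.63 -> [ 4.37 12.27  0.18] turn -5.25
```

The matchbox is held at 52.6 mm. I check for tall obstacles near the tray, then carry it towards the tray and look again.

```bash
python3 -m handwheel '[[0.1,0.3,0,0],[0.3,1.1,0,-0.5],[0.6,2.1,0,-1],[1,3.1,0,-1.5],[1.3,4.1,0,-2],[1.6,5.1,0,-2.5],[1.9,6.1,0,-3],[2.2,7.1,0,-3.5],[2.5,8.1,0,-4],[2.8,9.1,0,-4.6],[3.1,9.9,0,-5.2],[3.2,10.2,0,-5.2],[3.2,10.2,0,-5.2],[3.2,10.2,0,-5.2],[3.2,10.2,0,-5.2]]' 0 10
python3 - <<'E'
from h import *
for n in('top','scene'):
    c=manip.calibration(n); P=cloud(c,np.load(n+'0.npz')['d'])
    for cx,cy in((552,392),(596,202),(606,53)):
        k=sel(P,cx,cy,170,55,450)
        if len(k): print(n,(cx,cy),len(k),k.min(0).round(),k.max(0).round())
c,p,d=grab('wrist','w6'); np.savez('w6.npz',p=p,d=d,**{k:np.array(v) for k,v in c.items()})
P=cloud(c,d); k=sel(P,551,392,60,5,15); print('tray',len(k),rect(k)); k=sel(P,595,204,55,4,14); print('coaster',mec(k),len(k))
go([551.8,392.1,150],106)
E
```

```text
clock: 11.9
tcp_pos: [572.5, 298.8, 184.1]
ee_rot: [-0.001, -0.136, 0.991, -0.001]
contact_force: [0.5, -0.6, -1.2]
finger_gap: 0.558
grip_force: 10.0
top (596, 202) 264 [698.  91.  55.] [752. 151.  98.]
top (606, 53) 413 [ 571. -116.   55.] [763. 151. 123.]
scene (596, 202) 351 [701.  90.  55.] [753. 151.  96.]
scene (606, 53) 574 [ 572. -116.   55.] [764. 151. 120.]
tray 3935 [538.2 388.8  92.1  81.4  15.4]
coaster [596.  202.2  94.2] 5382
tcp [572.8 298.5 184.5] yaw 105.6 j6 -1.47 -> [-0.12  2.4   0.86] turn -0.07
```

View pics/w6.png

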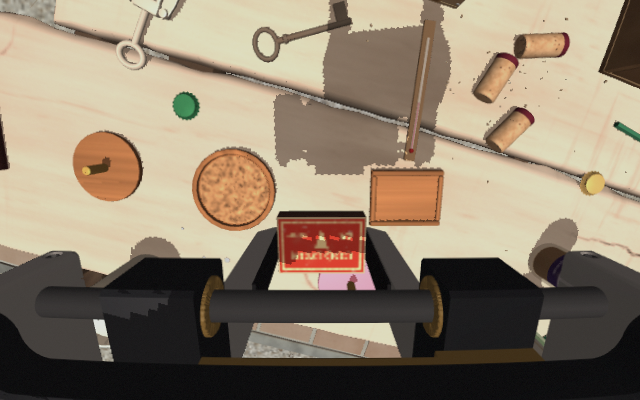

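The box is held level at (321,245), the tray is at (406,196) and the stick ends at (410,155), just outside the tray. I'll fit the tray from its oak mask.

Run:
```python
from h import *
c,p,d=load('w6')
h=cv2.cvtColor(p,cv2.COLOR_RGB2HSV); print([h[y,400].tolist() for y in (160,166,170,173,180,200,218,222,226,230)])
m=mask(p,(362,166,450,232),(5,100,40),(20,255,255)); r=rect(onplane(c,m,10)); print('outer',r, cv2.boundingRect(m))
P=cloud(c,d); k=sel(P,552,392,38,4,8); k=k; print('floor',len(k),rect(k))
m=mask(p,(375,174,438,218),(5,100,140),(20,255,255)); print('floor mask',rect(onplane(c,m,6)))
# held box, top face at z tcp-15
s=manip.read_state(); zt=s['tcp_pos'][2]-15
m=mask(p,(270,215,370,275),(0,150,90),(6,255,255)); print('box',rect(onplane(c,m,zt)),s['tcp_pos'].round(1))
K=sel(P,572,298,45,160,178); print('boxdepth',len(K),rect(K) if len(K) else 0)
```

```text
[[16, 68, 221], [15, 73, 221], [12, 131, 80], [12, 154, 169], [12, 155, 198], [12, 153, 212], [12, 156, 193], [12, 154, 147], [20, 53, 220], [19, 55, 221]]
outer [552.  391.3  81.3  63.6 -74.1] (369, 170, 75, 56)
floor 2585 [549.5 392.7  69.5  59.  -74.1]
floor mask [549.7 392.9  74.2  50.1 -74.1]
box [572.5 298.4  51.2  33.5 -74.3] [572.8 298.5 184.5]
boxdepth 5723 [572.  298.4  76.2  37.2 -74.1]
```

The tray is at (552,391.5), 81.3 x 63.6, at -74.1°, and the box is aligned at -74.3°. I move over it, then lower.

```bash
python3 -m handwheel '[[0,0.4,0,0],[-0.1,1.2,0,0],[-0.12,1.9,0.2,0],[-0.12,2.38,0.8,0],[-0.12,2.38,1.6,0],[-0.12,2.38,2.3,0],[-0.12,2.38,2.8,0],[-0.12,2.38,3.0,0],[-0.12,2.38,3.0,0],[-0.12,2.38,3.0,0]]' 0 10
python3 - <<'E'
from h import *
go([552,391.6,36.6],105.9)
E
```

```text
clock: 12.78
tcp_pos: [552.5, 393.3, 65.7]
ee_rot: [0.0, -0.136, 0.991, 0.0]
contact_force: [0.4, 0.2, -0.1]
finger_gap: 0.56
grip_force: 10.0
tcp [552.5 393.3  65.7] yaw 105.6 j6 -1.33 -> [ 0.03 -0.04  0.73] turn -0.04
```

```bash
python3 -m handwheel '[[0.02,-0.04,0.2,0],[0.02,-0.04,0.4,0],[0.02,-0.04,0.55,0],[0.02,-0.04,0.65,0],[0.02,-0.04,0.7,0],[0.02,-0.04,0.73,0],[0.02,-0.04,0.73,0],[0.02,-0.04,0.73,0]]' 0 10
python3 -m handwheel '[[0,0,0,0],[0,0,0,0],[0,0,0,0],[0,0,0,0],[0,0,0,0],[0,0,0,0]]' 72 10
python3 -m handwheel '[[0,0,-0.2,0],[0,0,-0.6,0],[0,0,-1.4,0],[0,0,-2.2,0],[0,0,-3.2,0],[0,0,-3.9,0],[0,0,-3.9,0],[0,0,-3.9,0]]' 94
python3 - <<'E'
from h import *
c,p,d=grab('wrist','w7'); np.savez('w7.npz',p=p,d=d,**{k:np.array(v) for k,v in c.items()})
P=cloud(c,d); k=sel(P,552,391,36,16,30); print('box',len(k),rect(k),np.percentile(k[:,2],[3,50,97]))
go([590,-50,220],75)
E
```

```text
clock: 13.45
tcp_pos: [551.7, 391.7, 36.0]
ee_rot: [0.0, -0.137, 0.991, 0.0]
contact_force: [-0.2, -0.2, -0.8]
finger_gap: 0.56
grip_force: 10.0
clock: 13.95
tcp_pos: [551.6, 391.6, 36.0]
ee_rot: [0.0, -0.137, 0.991, 0.0]
contact_force: [0.6, -0.6, -0.7]
finger_gap: 0.762
grip_force: 0.0
clock: 14.62
tcp_pos: [552.6, 392.2, 195.0]
ee_rot: [0.003, -0.137, 0.991, 0.001]
contact_force: [-1.0, 0.4, -0.0]
finger_gap: 0.999
grip_force: 0.0
box 1513 [550.7 391.6  53.1  35.7 -74.3] [20.59411839 21.95052008 23.30639181]
tcp [551.5 391.5 192.6] yaw 105.7 j6 -1.33 -> [  2.06 -10.89  -0.69] turn 5.12
```

The box lies flat in the tray, with its top at 21–22 and 53.1 x 35.7 at -74.3°. Back to the pile for the cutter.

```bash
python3 -m handwheel '[[0,-0.4,-0.3,0],[0.2,-1.2,-0.7,0.5],[0.4,-2.2,-0.7,1],[0.6,-3.2,-0.7,1.5],[0.8,-4.2,-0.7,2],[1,-5.2,-0.7,2.5],[1.2,-6.2,-0.7,3],[1.4,-7.2,-0.7,3.5],[1.6,-8.2,-0.7,4],[1.8,-9.2,-0.7,4.5],[2,-10.2,-0.7,5],[2.2,-11.2,-0.7,5],[2.5,-12.1,-0.7,5],[2.59,-12.74,-0.7,5],[2.59,-12.74,-0.7,5],[2.59,-12.74,-0.7,5],[2.59,-12.74,-0.7,5]]' 94
python3 - <<'E'
from h import *
c,p,d=grab('wrist','w8'); np.savez('w8.npz',p=p,d=d,**{k:np.array(v) for k,v in c.items()})
P=cloud(c,d); k=sel(P,588,-127,50,51,62);print('cutter',len(k),k.mean(0),mec(k),circ(k))
k=sel(P,588,-127,50,38,47);print('tin',len(k),k.mean(0),mec(k))
k=sel(P,608,52,48,5,12);print('foot',len(k),k.mean(0),mec(k)); k=sel(P,608,52,20,20,45);print('peg',len(k),k.mean(0).round(1),k.max(0))
go([588,-127,66],75)
E
```

```text
clock: 16.08
tcp_pos: [588.7, -126.9, 219.0]
ee_rot: [-0.001, 0.125, 0.992, 0.001]
contact_force: [-0.7, -0.6, -0.5]
finger_gap: 1.002
grip_force: 0.0
cutter 642 [ 587.76190042 -126.17141699   55.67286875] [ 588.1 -126.4   47.1] [ 587.7 -126.3   41.6]
tin 1873 [ 589.69300955 -127.10115826   41.07171354] [ 590.9 -127.4   65.9]
foot 3017 [607.62101459  53.01350494   8.26773344] [608.5  54.6  80.9]
peg 114 [608.6  52.1  33.3] [614.00479719  58.08527468  40.409158  ]
tcp [ 589.  -126.3  219.2] yaw 75.7 j6 -1.65 -> [ 0.01 -0.03  3.83] turn 0.12
```

View pics/w8.png

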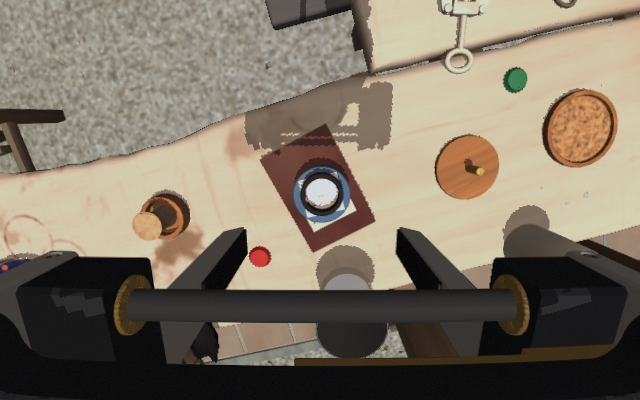

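The cutter ring is at (321,194) on the tin and measures (588.1,-126.4), diameter 47.1. I grasp it with the tips 3–4 mm above the tin.

```bash
python3 -m handwheel '[[0.01,0,0.5,0],[0.02,0,1.4,0],[0.02,0,2.3,0],[0.02,0,3.0,0],[0.02,0,3.4,0],[0.02,0,3.6,0],[0.02,0,3.75,0],[0.02,0,3.81,0],[0.02,0,3.81,0],[0.02,0,3.81,0]]' 94 10
python3 -m handwheel '[[0,0,0,0],[0,0,0,0],[0,0,0,0],[0,0,0,0],[0,0,0,0],[0,0,0,0],[0,0,0,0],[0,0,0,0],[0,0,0,0],[0,0,0,0]]' 0 10
python3 -m handwheel '[[0,0,-0.1,0],[0,0,-0.3,0],[0,0,-0.8,0],[0,0,-1.6,0],[0,0,-2.4,0],[0,0,-2.5,0],[0,0,-2.5,0]]' 0 10
python3 - <<'E'
from h import *
c,p,d=grab('wrist','w9'); np.savez('w9.npz',p=p,d=d,**{k:np.array(v) for k,v in c.items()})
P=cloud(c,d); s=manip.read_state()['tcp_pos']; k=sel(P,s[0],s[1],60,s[2]-22,s[2]-3); print('held',len(k),k.mean(0))
k=sel(P,590,-127,50,38,47);print('tin',len(k),k.mean(0),mec(k))
go([608.5,53.5,160])
E
```

```text
clock: 16.97
tcp_pos: [589.9, -126.8, 68.6]
ee_rot: [0.001, 0.124, 0.992, -0.0]
contact_force: [-0.4, -0.0, -0.1]
finger_gap: 1.002
grip_force: 0.0
clock: 17.8
tcp_pos: [588.9, -126.8, 67.4]
ee_rot: [-0.0, 0.124, 0.992, 0.0]
contact_force: [0.5, 0.1, 0.4]
finger_gap: 0.49
grip_force: 10.0
clock: 18.38
tcp_pos: [590.7, -127.4, 170.8]
ee_rot: [0.003, 0.124, 0.992, -0.001]
contact_force: [-0.5, -0.9, -1.4]
finger_gap: 0.493
grip_force: 10.0
held 3095 [ 588.9314258  -127.06342314  157.57406553]
tin 2695 [ 586.49431252 -126.10771908   41.01433056] [ 590.9 -127.3   65.8]
tcp [ 589.3 -126.9  168.6] yaw 75.7 j6 -1.65 -> [0.65 4.49 0.21] turn 0
```

The cutter is held and the tin hasn't moved. I go over the peg.

```bash
python3 -m handwheel '[[0.1,0.4,0,0],[0.2,1.2,0,0],[0.3,2.1,0,0],[0.4,3.0,0,0],[0.5,3.8,0,0],[0.6,4.3,0.2,0],[0.62,4.49,0.8,0],[0.62,4.49,1.4,0],[0.62,4.49,1.9,0],[0.62,4.49,2.1,0],[0.62,4.49,2.1,0],[0.62,4.49,2.1,0]]' 0 10
python3 - <<'E'
from h import *
c,p,d=grab('wrist','w10'); np.savez('w10.npz',p=p,d=d,**{k:np.array(v) for k,v in c.items()})
P=cloud(c,d); s=manip.read_state()['tcp_pos']; k=sel(P,608,53,48,6,11); print('foot',len(k),mec(k))
k=sel(P,608,53,14,25,42); print('peg',len(k),k.mean(0) if len(k) else 0)
k=sel(P,s[0],s[1],30,s[2]-16,s[2]-8); print('ring',len(k),mec(k))
q=p[90:300,200:440]; cv2.imwrite('pics/peg.png',cv2.resize(q,None,fx=2.5,fy=2.5)[:,:,::-1])
go([608.5,53.5,35])
E
```

```text
clock: 19.43
tcp_pos: [608.8, 53.2, 82.6]
ee_rot: [-0.001, 0.125, 0.992, -0.0]
contact_force: [0.4, 0.5, -0.4]
finger_gap: 0.492
grip_force: 10.0
foot 5409 [609.   54.5  79.6]
peg 201 [608.0015863   54.62385257  35.79757118]
ring 2199 [603.5  54.6  56.7]
tcp [609.7  53.1  83.7] yaw 75.7 j6 -1.35 -> [0.03 0.   1.22] turn 0
```

View pics/peg.png

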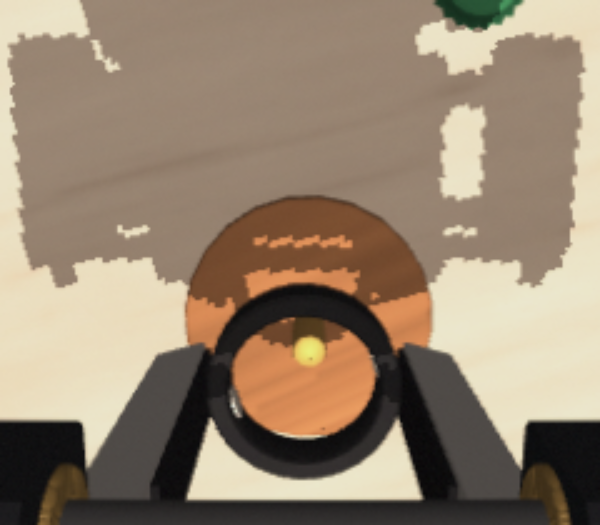

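The peg tip at crop (309,350) shows through the ring hole, whose centre is at crop (304,378). The peg measures (608.4,54.5). I nudge about 1 mm in +y and lower.

```bash
python3 -m handwheel '[[0,0.03,0.3,0],[0,0.03,0.6,0],[0,0.03,0.85,0],[0,0.03,1.0,0],[0,0.03,1.1,0],[0,0.03,1.17,0],[0,0.03,1.22,0],[0,0.03,1.22,0],[0,0.03,1.22,0]]' 0 10
python3 -m handwheel '[[0,0,0,0],[0,0,0,0],[0,0,0,0],[0,0,0,0],[0,0,0,0],[0,0,0,0]]' 72 10
python3 -m handwheel '[[0,0,-0.2,0],[0,0,-0.6,0],[0,0,-1.4,0],[0,0,-2.2,0],[0,0,-3.2,0],[0,0,-4.2,0],[0,0,-4.4,0],[0,0,-4.4,0]]' 94
python3 - <<'E'
from h import *
c,p,d=grab('wrist','w11'); np.savez('w11.npz',p=p,d=d,**{k:np.array(v) for k,v in c.items()})
P=cloud(c,d); k=sel(P,608.5,54.5,32,16,26); print('ring',len(k),mec(k),np.percentile(k[:,2],[5,50,95]))
k=sel(P,608.5,54,12,28,42); print('peg',len(k),k.mean(0) if len(k) else 0)
go([591,-127.3,215],75.7)
E
```

```text
clock: 20.23
tcp_pos: [609.9, 54.5, 34.9]
ee_rot: [0.0, 0.124, 0.992, 0.0]
contact_force: [0.6, -0.2, -0.5]
finger_gap: 0.492
grip_force: 10.0
clock: 20.73
tcp_pos: [609.7, 54.5, 34.8]
ee_rot: [0.0, 0.124, 0.992, 0.0]
contact_force: [0.7, 0.4, 0.7]
finger_gap: 0.764
grip_force: 0.0
clock: 21.4
tcp_pos: [611.8, 54.5, 215.3]
ee_rot: [0.004, 0.124, 0.992, 0.0]
contact_force: [0.9, 0.1, -0.5]
finger_gap: 1.0
grip_force: 0.0
ring 563 [609.1  54.9  47.2] [17.99575918 21.93254861 23.19513214]
peg 67 [608.53477535  54.72540582  37.19535266]
tcp [610.1  54.5 212.3] yaw 75.7 j6 -1.35 -> [-0.66 -4.52 -0.07] turn 0.0
```

The ring lies at z 22 around the peg, concentric with it. Last is the tin at (590.9,-127.3).

```bash
python3 -m handwheel '[[-0.1,-0.4,0,0],[-0.2,-1.2,0,0],[-0.3,-2.1,0,0],[-0.4,-3.0,0,0],[-0.5,-3.8,0,0],[-0.62,-4.3,0.2,0],[-0.66,-4.52,1,0],[-0.66,-4.52,2,0],[-0.66,-4.52,2.6,0],[-0.66,-4.52,2.8,0],[-0.66,-4.52,2.8,0],[-0.66,-4.52,2.8,0]]' 94 15
python3 - <<'E'
from h import *
c,p,d=grab('wrist','w12'); P=cloud(c,d); k=sel(P,590,-127,45,35,47);print('tin',len(k),k.mean(0),mec(k))
go([590.9,-127.3,43],75.7)
E
```

```text
clock: 22.45
tcp_pos: [590.3, -127.0, 98.0]
ee_rot: [-0.001, 0.124, 0.992, 0.0]
contact_force: [0.3, 0.1, 0.8]
finger_gap: 1.001
grip_force: 0.0
tin 5865 [ 589.32768267 -127.04186314   41.0212495 ] [ 591.  -127.3   66.4]
tcp [ 591.2 -127.2   99.3] yaw 75.7 j6 -1.65 -> [ 0.01 -0.    1.41] turn 0.0
```

```bash
python3 -m handwheel '[[0.01,0,0.3,0],[0.01,0,0.7,0],[0.01,0,1.0,0],[0.01,0,1.2,0],[0.01,0,1.35,0],[0.01,0,1.4,0],[0.01,0,1.4,0],[0.01,0,1.4,0]]' 94 15
python3 -m handwheel '[[0,0,0,0],[0,0,0,0],[0,0,0,0],[0,0,0,0],[0,0,0,0],[0,0,0,0],[0,0,0,0],[0,0,0,0]]' 0 15
python3 -m handwheel '[[0,0,-0.1,0],[0,0,-0.3,0],[0,0,-0.8,0],[0,0,-1.6,0],[0,0,-2.4,0],[0,0,-3,0],[0,0,-3,0],[0,0,-3,0]]' 0 15
python3 - <<'E'
from h import *
go([575,150,163]); go([596,202.3,163])
E
```

```text
clock: 23.17
tcp_pos: [590.8, -127.3, 43.4]
ee_rot: [0.001, 0.124, 0.992, -0.0]
contact_force: [-1.0, -0.2, -0.7]
finger_gap: 0.999
grip_force: 0.0
clock: 23.83
tcp_pos: [590.2, -127.2, 42.8]
ee_rot: [0.0, 0.124, 0.992, 0.0]
contact_force: [-1.6, 0.3, 1.2]
finger_gap: 0.663
grip_force: 15.0
clock: 24.5
tcp_pos: [591.0, -127.4, 164.5]
ee_rot: [0.002, 0.124, 0.992, -0.0]
contact_force: [0.4, -0.3, -1.3]
finger_gap: 0.668
grip_force: 15.0
tcp [ 591.  -127.4  164.5] yaw 75.7 j6 -1.65 -> [2.1  6.62 0.03] turn 0
tcp [ 591.  -127.4  164.5] yaw 75.7 j6 -1.65 -> [1.91 8.02 0.03] turn 0
```

The tin is lifted. I carry it over the coaster and check before lowering.

```bash
python3 -m handwheel '[[0.1,0.4,0,0],[0.3,1.2,0,0],[0.5,2.1,0,0],[0.7,3.0,0,0],[0.9,3.9,0,0],[1.1,4.8,0,0],[1.3,5.7,0,0],[1.6,6.6,0,0],[1.8,7.4,0,0],[1.9,7.9,0,0],[1.91,8.02,0,0],[1.91,8.02,0,0],[1.91,8.02,0,0]]' 0 15
python3 - <<'E'
from h import *
c,p,d=grab('wrist','w13'); np.savez('w13.npz',p=p,d=d,**{k:np.array(v) for k,v in c.items()})
s=manip.read_state()['tcp_pos']; P=cloud(c,d); k=sel(P,596,202.5,56,4,14); print('coaster',len(k),mec(k),circ(cv2.convexHull(k[:,:2].astype(np.float32)).reshape(-1,2)))
k=sel(P,s[0],s[1],45,s[2]-8,s[2]+3); print('tin',len(k),k.mean(0),mec(k)); 
A=np.linalg.lstsq(np.c_[k[:,:2]-k[:,:2].mean(0),np.ones(len(k))],k[:,2],rcond=None)[0];print('tilt',A)
go([596,202.3,36.5])
E
```

```text
clock: 25.58
tcp_pos: [594.5, 201.7, 161.3]
ee_rot: [-0.001, 0.124, 0.992, -0.001]
contact_force: [0.8, -0.6, -0.8]
finger_gap: 0.664
grip_force: 15.0
coaster 3151 [596.  202.7  93.7] [595.8 202.4  92.8]
tin 9257 [590.28989151 202.43200289 159.55949056] [585.5 203.8  86.3]
tilt [ 1.25570406e-02 -3.61849558e-03  1.59559491e+02]
tcp [594.8 201.2 161.6] yaw 75.7 j6 -1.1 -> [-0.03  0.04  3.13] turn 0
```

View pics/w13.png

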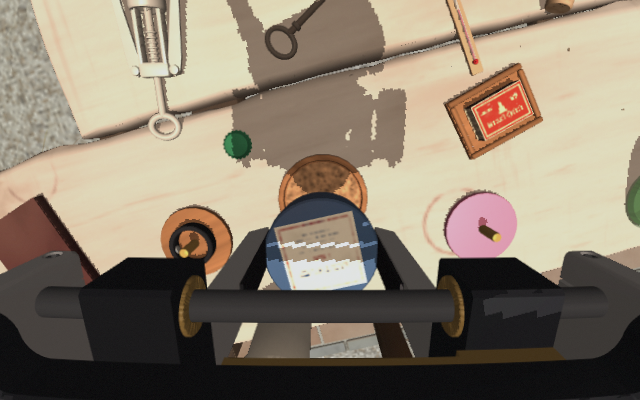

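The tin is level at (322,245) above the coaster at (322,195). The cutter on its peg and the box in its tray are fine. The coaster measures (596,202.5). I lower the tin.

```bash
python3 -m handwheel '[[-0.03,0.03,0.5,0],[-0.03,0.03,1.3,0],[-0.03,0.03,2.0,0],[-0.03,0.03,2.5,0],[-0.03,0.03,2.7,0],[-0.03,0.03,2.7,0],[-0.03,0.03,2.7,0]]' 0 15
python3 - <<'E'
from h import *
go([596,202.4,36.2])
E
```

```text
clock: 26.22
tcp_pos: [597.3, 202.5, 55.1]
ee_rot: [0.0, 0.125, 0.992, -0.0]
contact_force: [0.2, -0.4, -0.7]
finger_gap: 0.665
grip_force: 15.0
tcp [597.3 202.5  55.1] yaw 75.6 j6 -1.1 -> [ 0.03 -0.01  0.47] turn 0
```

```bash
python3 -m handwheel '[[0.02,0,0.12,0],[0.02,0,0.24,0],[0.02,0,0.34,0],[0.02,0,0.4,0],[0.02,0,0.44,0],[0.02,0,0.46,0],[0.02,0,0.46,0],[0.02,0,0.46,0]]' 0 15
python3 -m handwheel '[[0,0,0,0],[0,0,0,0],[0,0,0,0],[0,0,0,0],[0,0,0,0],[0,0,0,0]]' 88 15
python3 -m handwheel '[[0,0,-0.2,0],[0,0,-0.6,0],[0,0,-1.4,0],[0,0,-2.2,0],[0,0,-3.2,0],[0,0,-4.2,0],[0,0,-5.2,0],[0,0,-6,0],[0,0,-6,0],[0,0,-6,0],[0,0,-6,0]]' 94
python3 - <<'E'
from h import *
c,p,d=grab('wrist','w14'); P=cloud(c,d)
k=sel(P,596,202.5,42,28,42); print('tin',len(k),mec(k),np.percentile(k[:,2],[5,50,95])); print('tilt',np.linalg.lstsq(np.c_[k[:,:2]-k[:,:2].mean(0),np.ones(len(k))],k[:,2],rcond=None)[0])
k=sel(P,608.5,54.5,32,16,26); print('ring',len(k),mec(k)); k=sel(P,552,391,36,16,30); print('box',len(k),rect(k))
c,p,d=grab('scene'); P=cloud(c,d); k=sel(P,575,-328,30,28,70); print('cork',len(k),mec(k),k[:,2].max())
t=p[120:320,140:520]; cv2.imwrite('pics/end.png',cv2.resize(t,None,fx=2,fy=2)[:,:,::-1])
E
```

```text
clock: 26.88
tcp_pos: [596.1, 203.8, 36.4]
ee_rot: [0.0, 0.124, 0.992, 0.0]
contact_force: [0.0, -0.4, -1.2]
finger_gap: 0.672
grip_force: 15.0
clock: 27.38
tcp_pos: [596.1, 203.7, 36.4]
ee_rot: [0.0, 0.124, 0.992, 0.0]
contact_force: [-0.3, -0.6, -0.2]
finger_gap: 0.938
grip_force: 0.0
clock: 28.3
tcp_pos: [595.4, 203.5, 275.8]
ee_rot: [-0.0, 0.124, 0.992, -0.0]
contact_force: [-0.0, -0.2, 0.0]
finger_gap: 0.997
grip_force: 0.0
tin 1856 [596.8 203.8  65.9] [32.36206851 33.87489467 35.32416208]
tilt [ 2.68803086e-03 -2.74330830e-04  3.38567375e+01]
ring 414 [609.3  54.6  48.2]
box 1127 [551.  391.   53.3  36.6 -74.7]
cork 258 [ 575.4 -328.4   37. ] 56.88990720309664
```

View pics/end.png

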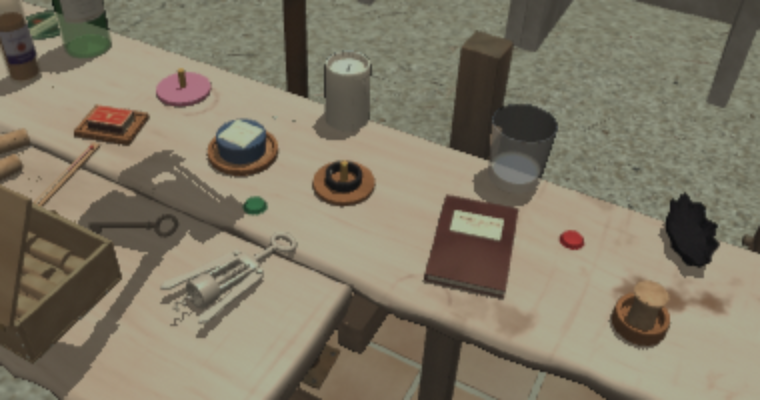

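The final picture shows the cork in the cup at (645,310), the ring on its peg at (344,178), the tin in the coaster at (242,145) and the box in the tray at (112,122). The tin's top is level at z 34, and every height and centre agrees with the sizes given. I hand it in.

```bash
python3 -c "
from rig import manip; print(manip.hand_in())"
```

```text
the job is handed in; nothing more can be done
None
```

I handed the job in at about 28 s: cork upright in the cup, matchbox flat in the tray, foil cutter down over the brass peg, tin lid up in the coaster, placed in that order; the last camera checks showed all four in place, but no verdict came back.

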